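# Close the nut grinder and hold its run lever at the coarse setting

## Task

The nut grinder is loaded: put its round lid on the chamber so that it sits fully home, and let go of it. Only then press the grinder's spring-loaded run lever down with the gripper to half of its travel, where the lever stands level (coarse chop), never down to its bottom stop, and finish while holding it there, still pressing. Leave the tub, jar, scale and spoon where they are.

Things in the scene. Friction and masses are not known exactly. Their poses are not given: they have to be found in the camera images.
- grinder: electric nut grinder, fixed to the table, turned up to 0.35 rad either way: white housing 150 x 150 mm and 62 mm high, on it a round steel chamber, open at the top, up to 120 mm above the table. Origin: on the table under the chamber's axis; z up; its own -y axis points from the chamber towards the run lever, which sticks out of that side
- chamber_mouth (a point): centre of the chamber's mouth, level with its rim, 120 mm above the table (axes as the grinder's). The mouth is 96 mm across inside, the rim 116 mm outside, the chamber 52 mm deep with nuts in the bottom 25 mm
- lid_knob (a point): centre, half-way up, of the upright round black knob (28 mm across, 38 mm tall) on the grinder's loose lid, a steel disc 120 mm across and 6 mm thick, with its plug 0.17 to 0.35 kg in all. The lid lies plug down on the table, knob up: the disc's top is 18 mm, this point 37 mm and the knob's top 56 mm above the table. z is the lid's upward axis
- lid_flange (a point): point of the lid on its axis at the underside of its disc, 25 mm below lid_knob. Under the disc is a round plug 88 mm across and 12 mm deep, slightly bevelled, that drops into the chamber mouth with 4 mm to spare all round; when the lid is fully home this point meets chamber_mouth
- run_lever (a joint): angle of the run lever, rad: 0 at rest (raised, sloping up by 0.2 rad away from the grinder), 0.2 half-way, where the lever is level, 0.4 at the bottom stop. Spring-loaded, it rises by itself when let go; at the pad about 3 N start it moving, 7 N hold it half-way, 11 N at the bottom
- lever_pad (a point): centre of the top of the black pad (44 mm wide, 40 mm along the lever) at the outer end of the steel run lever. The lever's hinge is level, along the grinder's x, 85 mm above the table and 85 mm from the chamber's axis towards its -y; the pad's centre lies 95 mm out from the hinge, its top 10 mm above the hinge line: 114 mm above the table at rest, 95 mm half-way, 76 mm at the bottom
- tub: bystander: clear open tub of almonds, 130 x 100 mm, 60 mm high; origin under its centre
- jar: bystander: glass jar with steel cap, 76 mm across, 110 mm high; origin under its centre
- scale: bystander: steel kitchen dial scale 110 x 130 mm with a clear pan 150 x 180 mm on top, 202 mm high in all; origin under its centre
- spoon: bystander: wooden spoon lying on the table, some 180 mm long; origin near its middle
There are look-alikes about, which are no part of the job. What is shaped like the part that bears lid_knob but yellow is not meant.

How it is judged (in metres and radians):
On the way, in this order (a step that is already met when the one before it is completed fails the run):
1. the lid sits fully home on the chamber, let go and at rest, the lever still up (horizontal distance between lid_flange and chamber_mouth below 0.008 m and z of lid_flange in the frame of chamber_mouth between -0.004 and 0.003 m and angle between lid_flange's own z axis and vertical below 0.05 rad and contact force between lid and the arm below 0.1 N and contact force between lid and the fingers below 0.1 N and linear speed of lid below 0.02 m/s and value of joint run_lever below 0.08 rad), for 0.2 s.
2. the lever is pressed to about half of its travel (value of joint run_lever between 0.13 and 0.27 rad), for 0.2 s.
At the end, for the whole second after the job is handed in: Through the last second the lever is held steady by the gripper (more than 2 N) at half of its travel, 0.2 rad within 0.07 (about 7 mm at the pad), and the lid sits fully home: within 8 mm of the chamber's axis, disc within 3 mm of the rim, level within 0.05 rad (all of step 2 and horizontal distance between lid_flange and chamber_mouth below 0.008 m and z of lid_flange in the frame of chamber_mouth between -0.004 and 0.003 m and angle between lid_flange's own z axis and vertical below 0.05 rad and velocity of joint run_lever between -0.1 and 0.1 rad/s and contact force between grinder and the fingers above 2 N); the arm keeps its last pose, push and grip.
It fails at once if the lever is pressed (beyond 0.09 rad) while the lid is not home (value of joint run_lever above 0.09 rad and not (horizontal distance between lid_flange and chamber_mouth below 0.008 m and z of lid_flange in the frame of chamber_mouth between -0.004 and 0.003 m and angle between lid_flange's own z axis and vertical below 0.05 rad)).
It fails at once if the lever is pressed to near its bottom stop (beyond 0.36 rad) (value of joint run_lever above 0.36 rad).
It fails at once if the tub, jar, scale or spoon is shifted by more than 30 mm (distance of any of tub, jar, scale, spoon from where it was at the start of the episode above 0.03 m).
It also fails if it takes over 48 s, if anything falls off the work surface, if the arm or the gripper's body presses on something with over 40 N, if the wrist force passes 120 N, or if a joint passes its speed limit or range.

## Robot

A 6-joint arm with a two-finger parallel gripper is mounted at the origin on the work surface. World frame = base frame: x ahead of the robot, y to its left, z up, the work surface at z = 0. Lengths are in mm, angles in rad, forces in N, time in s.
With the tool pointing down it reaches from about 300 to 875 mm from the base axis. Payload 6.4 kg.
Tool frame: the origin (TCP) lies at the very end of the fingers, on their centre line; the grasp point (between the pads) lies 19 mm behind it; z points along the fingers, y is the line along which they close (so a half turn about z gives the same grasp; the last joint's range is limited). The gripper opens to 85 mm and grips with 20 to 120 N. Pads are 22 mm wide; open, the fingers measure 114 mm over their backs; the gripper's body (76 mm by 85 mm) begins 54 mm behind the grasp point. The pads swing forward as they close: fully open they stand 13 mm farther back than shut.
Start: joints at [1.081, 0.181, 1.607, -0, 1.354, -0.206], TCP at [160.991, 552.017, 194.788] pointing down, gripper open.
Joint ranges: [-2.99, 2.99], [-0.89, 2.07], [0.3, 2.58], [-1.14, 4.28], [0, 2.63], [-3.12, 3.12]. Speed limits (rad/s): [2.57, 2.57, 3.01, 3.14, 3.14, 3.14].

## Interface

Orientations are given as a rotation vector (axis times angle).
In Python, from workcell import robot gives the robot as it stands. The module is installed in compiled form; this text tells all that it offers.
- The arm moves only by the shell command python3 -m crank 'ROWS' [FORCE]. ROWS is JSON, a list of rows, each a list of 5 numbers: the shift along the tool's x, y, z in mm, then the turn about the tool's z in rad, then the closure, from 0 (fully open) to 1 (shut). In form: [[dx, dy, dz, spin, gripper], ...]. A call has exactly 8 rows; each row is the pose to reach, as a shift and turn from the pose commanded when the call began, along the tool's axes at that moment; what a row does not reach only later rows make up. A row lasts 1/8 s, in which the tool goes at most 62.5 mm and 10.7 degrees, less where a joint would pass 70% of its speed; a pose out of reach is approached as far as the arm can. A call with a gripper value outside its range is refused whole. The fingers move at their own pace and stop on an object; FORCE is the grip in N (left out, the last holds). Time passes only in rows, so rows that repeat a pose let the fingers close, or fill a call up. It gives the time, the measured TCP pose, the force, the opening and the grip force at its end, in the units of the state.
- robot.state(): the state, without advancing time (a new reading comes with each control period).
- robot.grab_frame(name): name is "side" or "top"; returns a dict with "img" (400x640x3 uint8, red, green, blue), "depth" (400x640 float32, mm along the optical axis (not along the pixel's ray), 0 where there is no reading), "mtx" (3x3 intrinsics, pixels), "R" (3x3) and "t" (3): a world point X has camera coordinates R X + t. Camera axes: x right, y down, z forward; pixel columns grow to the right and rows downward; lengths in mm; the calibration is good to about 2 mm. A picture is of the moment at which its call begins.
- robot.hand_in(): hands the job in; it is judged then, once.
Trained networks look in the newest picture that a camera, given by its name, has taken for a name from the list of things; names that differ only in an ending like _2 or _b are one class to them, and where a whole thing is asked for, a point or a joint stands for the part that bears it (a point fixed in the world has none). Each returns a list of dicts, best first, with "score" (0 to 1); they miss things now and then, are a little off and sometimes report something else, mostly with a low value. They report only what shows in the picture. A call takes as long as a camera call. They do not tell look-alikes from the thing itself.
- robot.search_frame(target, camera): "rect" ([left, top, right, bottom] as shares, 0 to 1, of the picture: columns of its width, rows of its height, round what is visible of it).
- robot.pinpoint(target, camera): "centre" ([column, row] as shares, 0 to 1, of the picture: columns of its width, rows of its height: a listed point, or the origin of a listed thing).
The state is a dict: "time": time; "q": joint angles; "joint_vel": joint speeds; "joint_efforts": joint torques, N m; "ee_pos": TCP position; "ee_rot": TCP orientation; "force": force on the tool from outside, world axes, zero at the start; "torque": the same for the moment, N m; "grip_width": finger opening in mm; "grip_force": force on a finger pad.
Only numpy, scipy, OpenCV 4.12 (cv2) and the standard library are available. Lean on these libraries where they do the work, as an engineer would, in place of code of your own. Each camera call takes 0.05 s, during which the arm holds its last target. There are 200 camera calls.

## Working session

There is one attempt and no reset: what is moved stays moved. The work goes in short steps, Python scripts to look and compute and a shell command to move; the robot and the scene stay as the last step left them, time stands still between calls to the robot, and variables do not carry over. Pictures are saved under pics/ and viewed, at most 10 in all, crops included, and the job is handed in when it is done.

```bash
mkdir -p pics
cat > h.py <<'E'
import numpy as np, cv2
from workcell import robot
def ray(f,u,v):
    d=np.linalg.inv(f["mtx"])@np.array([u,v,1.]); R=np.array(f["R"]); return -R.T@np.array(f["t"]), R.T@d
def at_z(f,u,v,z):
    o,d=ray(f,u,v); return o+d*(z-o[2])/d[2]
def px(f,X):
    c=np.array(f["R"])@np.array(X,float)+f["t"]; p=np.array(f["mtx"])@c; return p[:2]/p[2]
def cloud(f):
    d=f["depth"]; v,u=np.indices(d.shape); P=np.stack([u,v,np.ones_like(u)],-1)@np.linalg.inv(f["mtx"]).T*d[...,None]
    return (P-np.array(f["t"]))@np.array(f["R"])
def save(f,n): cv2.imwrite("pics/"+n,f["img"][...,::-1])
E
python3 - <<'E'
from h import *
np.set_printoptions(precision=1,suppress=True)
F={c:robot.grab_frame(c) for c in("top","side")}
cv2.imwrite("pics/a.png",F["top"]["img"][...,::-1]);cv2.imwrite("pics/b.png",F["side"]["img"][...,::-1])
Z={"lid_knob":37,"chamber_mouth":120,"lever_pad":114,"grinder":0,"tub":0,"jar":0,"scale":0,"spoon":5}
for c,f in F.items():
    for n,z in Z.items():
        for r in robot.pinpoint(n,c)[:3]:
            u,v=np.array(r["centre"])*[640,400]; print(c,n,round(r["score"],2),np.array([u,v]),at_z(f,u,v,z))
print(robot.state())
E
```

```text
top lid_knob 0.81 [341.4 240.5] [498.2 -97.2  37. ]
top lid_knob 0.77 [462.6 200.2] [ 613.3 -463.7   37. ]
top lid_knob 0.7 [402.3 197.2] [ 625.1 -283.3   37. ]
top chamber_mouth 0.88 [267.3 191.9] [636.5 113.9 120. ]
top lever_pad 0.69 [327.6 174.8] [684.  -57.8 114. ]
top grinder 0.94 [272.1 195.8] [639.8 112.3   0. ]
top tub 0.69 [192.4 265.2] [430.6 356.1   0. ]
top jar 0.96 [408.8 260. ] [ 436.9 -302.9    0. ]
top scale 0.82 [174.7 180.8] [691.6 416.3   0. ]
top spoon 0.67 [336.7 145.9] [793.4 -90.9   5. ]
side lid_knob 0.96 [277.4 231.7] [ 503.8 -101.4   37. ]
side lid_knob 0.8 [350.  320.7] [ 618.6 -457.9   37. ]
side lid_knob 0.64 [334.7 271.1] [ 626.3 -294.7   37. ]
side chamber_mouth 0.62 [306.7 168.2] [635.3 107.6 120. ]
side grinder 0.97 [305.8 198.5] [633.  106.9   0. ]
side tub 0.95 [241.4 174. ] [428.4 316.1   0. ]
side jar 0.94 [265.2 292.9] [ 441.5 -298.6    0. ]
side jar 0.16 [311.3 167.2] [698.8 316.7   0. ]
side scale 0.93 [305.2 156.5] [693.4 407.5   0. ]
side spoon 0.64 [373.9 224.9] [811.8 -88.    5. ]
{'time': 0.9, 'q': array([ 1.1,  0.2,  1.6,  0. ,  1.4, -0.2]), 'joint_vel': array([-0.,  0.,  0., -0.,  0., -0.]), 'joint_efforts': array([ -0. , -44.5, -35.2,  -0. ,   0. ,  -0. ]), 'ee_pos': array([161. , 552. , 194.8]), 'ee_rot': array([0.4, 3.1, 0. ]), 'force': array([0.1, 0.4, 0.7]), 'torque': array([-0.,  0., -0.]), 'grip_force': 0.0, 'grip_width': 85.45292790342485}
```

View pics/a.png

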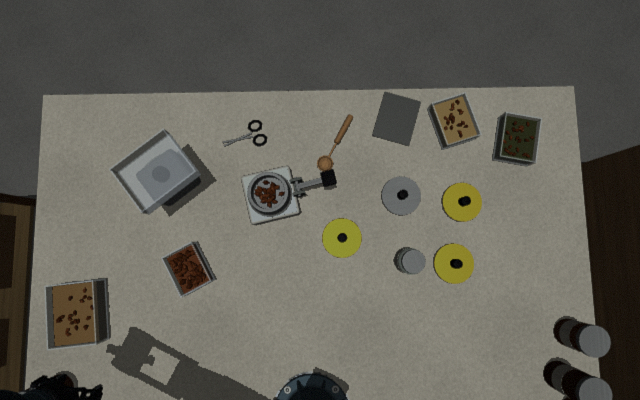

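View pics/b.png

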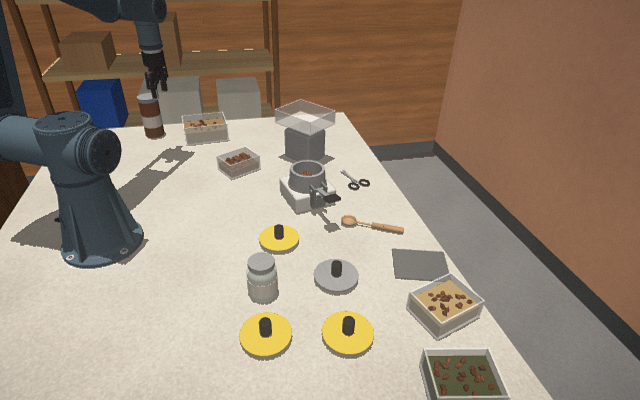

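Lid candidates in the top view are yellow (342,238), yellow (462,201), yellow (454,263) and steel grey (402,196). The description asks for steel, so I choose (402,196). The grinder is at (268,192), with its lever pad at (328,177).

Run:
```python
from h import *
np.set_printoptions(precision=1,suppress=True)
T=robot.grab_frame("top");S=robot.grab_frame("side")
a=cv2.resize(T["img"][160:230,365:440],None,fx=5,fy=5);b=cv2.resize(S["img"][245:305,300:375],None,fx=5,fy=5)
c=cv2.resize(T["img"][155:235,235:345],None,fx=5,fy=5)
o=np.zeros((760,800,3),np.uint8);o[:350,:375]=a;o[:300,400:775]=b;o[355:755,:550]=c
cv2.imwrite("pics/c.png",cv2.resize(o,(631,600))[...,::-1])
def fit(P):
    A=np.c_[2*P[:,:2],np.ones(len(P))];s=np.linalg.lstsq(A,(P[:,:2]**2).sum(1),rcond=None)[0];return s[:2],np.sqrt(s[2]+s[0]**2+s[1]**2)
for n,f in(("top",T),("side",S)):
    P=cloud(f).reshape(-1,3);P=P[f["depth"].ravel()>0]
    def near(c,r,z0,z1): return P[(np.hypot(P[:,0]-c[0],P[:,1]-c[1])<r)&(P[:,2]>z0)&(P[:,2]<z1)]
    L=near((625,-288),85,11,26); k=near((625,-288),30,50,62); 
    for Q in(L,k):
        if len(Q)>4: print(n,"lid",len(Q),Q.mean(0),(Q.min(0)+Q.max(0))/2,np.ptp(Q,0))
    R=near((636,111),75,112,128)
    print("rim",len(R),fit(R),R[:,2].mean())
    H=near((636,111),120,56,68); r=cv2.minAreaRect(H[:,:2].astype(np.float32)); print("housing",r,len(H))
    Q=near((684,-58),32,100,126)
    if len(Q): print("pad",len(Q),Q.mean(0),(Q.min(0)+Q.max(0))/2,np.ptp(Q,0))
for c in("top","side"):
    f=T if c=="top" else S
    for n,z in(("lid_knob",37),("lid_flange",12),("chamber_mouth",120),("lever_pad",114)):
        for r in robot.pinpoint(n,c)[:4]:
            u,v=np.array(r["centre"])*[640,400]; print(c,n,round(r["score"],2),at_z(f,u,v,z))
```

```text
top lid 1096 [ 632.5 -282.3   18.4] [ 634.1 -283.5   18.6] [116.9 117.1  14.7]
top lid 65 [ 632.8 -281.9   55.6] [ 632.5 -282.    55.4] [24.6 24.   9.5]
rim 435 (array([636.9, 113.5]), np.float64(53.21514384743804)) 119.5878074620085
housing ((639.9354858398438, 101.36114501953125), (149.0651397705078, 174.0750732421875), 12.913177490234375) 1162
pad 226 [675.7 -56.9 113. ] [677.8 -54.4 111.6] [46.8 54.1 21.6]
side lid 1016 [ 630.1 -293.    17. ] [ 632.3 -285.4   18.7] [119.3 120.9  14.6]
side lid 69 [ 632.2 -287.5   54.5] [ 632.5 -286.4   53.9] [25.5 29.3  7.7]
rim 246 (array([636.6, 108.4]), np.float64(53.24136827176338)) 117.34278967909965
housing ((638.5238647460938, 95.02178192138672), (151.05674743652344, 175.8534393310547), 10.791200637817383) 363
pad 109 [676.1 -66.9 111.6] [676.  -57.8 109.4] [46.5 49.9 17.4]
top lid_knob 0.97 [ 424.7 -431.2   37. ]
top lid_knob 0.82 [500.9 -92.9  37. ]
top lid_knob 0.67 [ 620.5 -287.9   37. ]
top lid_knob 0.64 [ 614.2 -461.4   37. ]
top lid_flange 0.89 [ 423.4 -435.    12. ]
top lid_flange 0.82 [ 627.2 -293.3   12. ]
top lid_flange 0.64 [498.4 -95.9  12. ]
top lid_flange 0.55 [ 612.9 -467.4   12. ]
top chamber_mouth 0.65 [771.  -83.6 120. ]
top lever_pad 0.75 [682.1 -52.7 114. ]
top lever_pad 0.75 [ 433.7 -280.5  114. ]
side lid_knob 0.89 [ 631.4 -285.    37. ]
side lid_knob 0.86 [ 421.3 -436.2   37. ]
side lid_knob 0.85 [ 613.1 -463.5   37. ]
side lid_knob 0.66 [ 515.5 -104.3   37. ]
side lid_flange 0.91 [ 505.3 -100.4   12. ]
side lid_flange 0.86 [ 631.7 -281.8   12. ]
side lid_flange 0.64 [ 610. -465.   12.]
side lid_flange 0.62 [ 425.9 -431.3   12. ]
side chamber_mouth 0.85 [652.  134.6 120. ]
side lever_pad 0.52 [677.9 -38.8 114. ]
side lever_pad 0.29 [412.6 147.  114. ]
```

View pics/c.png

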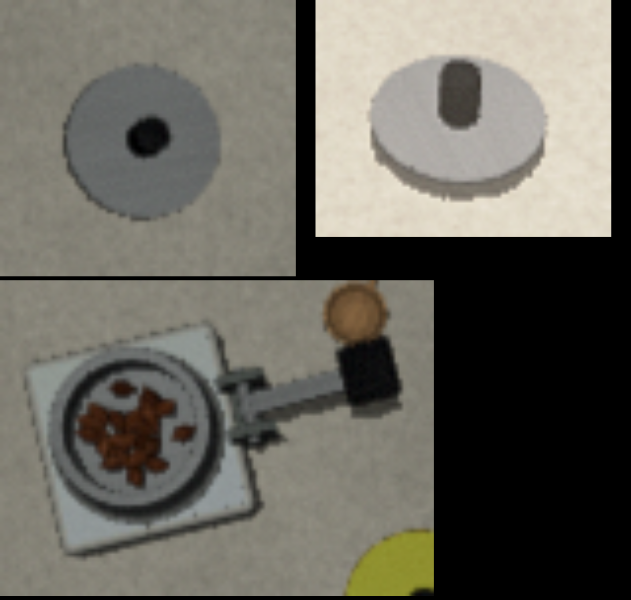

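The crop confirms a grey steel disc with a black knob. The lever runs from the hinge at crop (245,405) to the pad at (370,370), with the spoon bowl just beyond the pad. Next I work out the tool axes and shifts.

```bash
cat >> h.py <<'E'
from scipy.spatial.transform import Rotation as Ro
def shift(X):
    s=robot.state();R=Ro.from_rotvec(s["ee_rot"]).as_matrix();print("t",s["time"],"pos",s["ee_pos"].round(1),"F",s["force"].round(1),"w",round(s["grip_width"],1),"q",s["q"].round(2));print(R.round(3));print("shift",(R.T@(np.array(X)-s["ee_pos"])).round(1))
E
python3 -c "
from h import *
shift([632.5,-284,130])"
```

```text
t 1.4 pos [161.  552.  194.8] F [-0.1  1.   0.2] w 85.7 q [ 1.08  0.18  1.61  0.    1.35 -0.21]
[[-0.96  0.28 -0.  ]
 [ 0.28  0.96  0.  ]
 [ 0.    0.   -1.  ]]
shift [-686.8 -670.5   64.8]
```

```bash
python3 -m crank '[[-43,-42,0,0,0],[-86,-84,0,0,0],[-129,-126,0,0,0],[-172,-168,0,0,0],[-215,-210,0,0,0],[-258,-252,0,0,0],[-301,-294,0,0,0],[-343,-335,0,0,0]]'
python3 -m crank '[[-43,-42,5,0,0],[-86,-84,10,0,0],[-129,-126,15,0,0],[-172,-168,20,0,0],[-215,-210,30,0,0],[-258,-252,40,0,0],[-301,-294,52,0,0],[-343,-335,65,0,0]]'
python3 -c "
from h import *
shift([632.5,-284,25])"
```

```text
time: 2.4
ee_pos: [397.4, 132.6, 195.3]
ee_rot: [0.444, 3.109, 0.001]
force: [1.9, -0.0, -0.3]
grip_width: 85.6
grip_force: 0.0
time: 3.4
ee_pos: [632.9, -285.3, 129.4]
ee_rot: [0.445, 3.109, -0.0]
force: [0.5, 0.3, 0.1]
grip_width: 85.1
grip_force: 0.0
t 3.4 pos [ 632.9 -285.3  129.4] F [0.5 0.3 0.1] w 85.1 q [-0.59  0.5   1.33  0.    1.31 -1.88]
[[-0.96  0.28  0.  ]
 [ 0.28  0.96 -0.  ]
 [-0.   -0.   -1.  ]]
shift [  0.7   1.1 104.4]
```

```bash
python3 -m crank '[[0,1,20,0,0],[0,1,45,0,0],[0,1,70,0,0],[0,1,90,0,0],[0,1,104,0,0],[0,1,104,0,0.5],[0,1,104,0,0.9],[0,1,104,0,1]]' 60
python3 -m crank '[[0,0,0,0,1],[0,0,0,0,1],[0,0,-5,0,1],[0,0,-25,0,1],[0,0,-60,0,1],[0,0,-100,0,1],[0,0,-140,0,1],[0,0,-140,0,1]]'
python3 - <<'E'
from h import *
S=robot.grab_frame("side");T=robot.grab_frame("top")
a=np.hstack([S["img"][160:310,240:440],T["img"][130:280,310:510]])
cv2.imwrite("pics/d.png",cv2.resize(a,None,fx=2,fy=2)[...,::-1])
shift([637,111,165])
E
```

```text
time: 4.4
ee_pos: [633.0, -282.8, 27.1]
ee_rot: [0.444, 3.108, -0.001]
force: [-0.4, 0.1, 0.4]
grip_width: 32.2
grip_force: 0.0
time: 5.4
ee_pos: [635.1, -284.1, 172.9]
ee_rot: [0.443, 3.101, -0.007]
force: [0.2, 0.1, -0.4]
grip_width: 0.3
grip_force: 0.0
t 5.5 pos [ 632.6 -282.6  167.4] F [-0.5  0.6 -0.3] w 0.1 q [-0.59  0.46  1.31 -0.    1.37 -1.88]
[[-0.96   0.28   0.002]
 [ 0.28   0.96  -0.001]
 [-0.002 -0.001 -1.   ]]
shift [106.  379.1   1.9]
```

View pics/d.png

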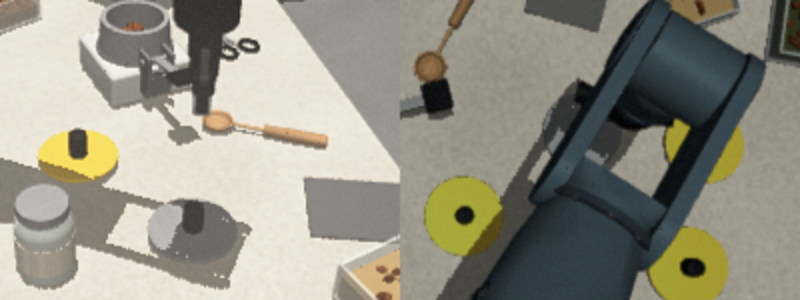

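The gripper is empty (0 mm) and the lid is still on the table, its knob at crop (193,215). I'll measure where the lid and the tool tip really are.

Run:
```python
from h import *
np.set_printoptions(precision=1,suppress=True)
S=robot.grab_frame("side");print(robot.state()["ee_pos"])
P=cloud(S)
# lid knob top/disc from side
Q=P.reshape(-1,3)
for a,b,r in((12,25,90),(48,62,40)):
    k=Q[(np.hypot(Q[:,0]-632,Q[:,1]+285)<r)&(Q[:,2]>a)&(Q[:,2]<b)];print(len(k),k.mean(0),(k.min(0)+k.max(0))/2,np.ptp(k,0))
for n in("lid_knob","lid_flange"):
    for r in robot.pinpoint(n,"side"):
        uv=np.array(r["centre"])*[640,400];print(n,r["score"],uv,at_z(S,*uv,37 if n=="lid_knob" else 12))
k=Q[(np.hypot(Q[:,0]-632,Q[:,1]+285)<70)&(Q[:,2]>150)&(Q[:,2]<230)]
for z in range(150,230,10):
    m=k[(k[:,2]>=z)&(k[:,2]<z+10)]
    if len(m):print(z,len(m),m.mean(0),np.ptp(m,0))
print("tcp px",px(S,robot.state()["ee_pos"]),"knob px",px(S,[632.5,-284,56]))
```

```text
[ 631.9 -282.1  165.8]
1012 [ 630.1 -292.9   17.1] [ 632.  -285.4   18.8] [118.9 120.6  12.2]
75 [ 631.6 -288.    54.1] [ 631.6 -285.2   53.8] [26.6 30.8 11.2]
lid_knob 0.87 [337.5 268. ] [ 636.5 -284.8   37. ]
lid_knob 0.85 [279.9 228.7] [513.2 -88.8  37. ]
lid_knob 0.83 [352.6 324.4] [ 621.2 -469.2   37. ]
lid_knob 0.8 [266.8 327.1] [ 429.6 -436.6   37. ]
lid_flange 0.95 [279.8 239.6] [ 509.2 -108.8   12. ]
lid_flange 0.94 [266.6 334.2] [ 428.1 -436.1   12. ]
lid_flange 0.83 [332.6 274.9] [ 625.  -282.5   12. ]
lid_flange 0.63 [348.3 333.1] [ 612.  -471.8   12. ]
200 13 [ 630.4 -290.7  205.6] [19.9  5.7  6.4]
210 28 [ 627.9 -293.8  215. ] [18.9 12.4  9.2]
220 33 [ 628.2 -294.2  225.3] [21.3 15.3  9.3]
tcp px [337.7 229.6] knob px [336.3 262.7]
```

Run:
```python
from h import *
np.set_printoptions(precision=1,suppress=True)
S=robot.grab_frame("side");p=robot.state()["ee_pos"];print(p)
im=S["img"].copy()
for dz in range(0,80,20):
    u,v=px(S,p+[0,0,dz]);print(dz,u,v,S["depth"][int(round(v)),int(round(u))],(np.array(S["R"])@(p+[0,0,dz])+S["t"])[2]);im[int(round(v)),int(round(u))]=[255,0,0]
c=cv2.resize(im[170:290,290:390],None,fx=5,fy=5,interpolation=0);cv2.imwrite("pics/e.png",c[...,::-1])
```

```text
[ 631.4 -281.8  164.2]
0 337.71751729161093 229.68024707401923 1287.3398 1022.0087027660072
20 338.1275305261152 223.25806566912624 1316.2438 1010.8784077313531
40 338.5466731967448 216.6928866973567 982.9278 999.7481126966992
60 338.9752536531443 209.97988036984736 948.2664 988.6178176620451
```

View pics/e.png

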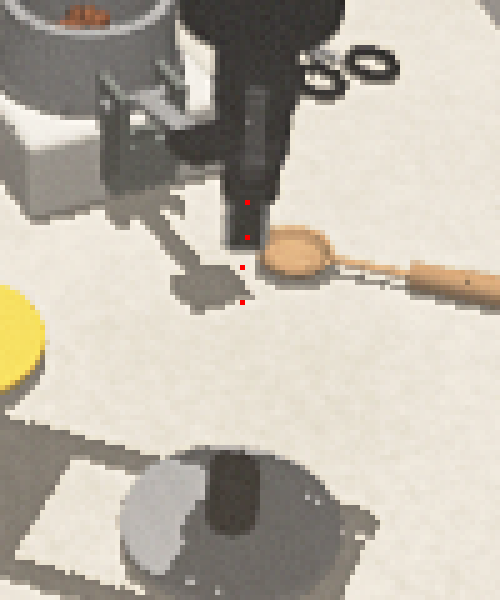

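Run:
```python
from h import *
np.set_printoptions(precision=1,suppress=True)
S=robot.grab_frame("side");st=robot.state();print(st["time"],st["ee_pos"],st["q"])
P=cloud(S)
for v in range(205,222): print(v,P[v,339],S["depth"][v,339],S["img"][v,339])
for u in range(330,350,2): print(u,P[214,u])
```

```text
5.75 [ 631.5 -281.8  164.3] [-0.6  0.5  1.3  0.   1.4 -1.9]
205 [ 613.6 -335.2  277.8] 912.16675 [73 70 63]
206 [ 615.8 -328.9  270.5] 921.77344 [65 60 58]
207 [ 616.4 -327.4  266.6] 925.2867 [66 62 56]
208 [ 621.1 -313.3  253.4] 944.8501 [69 65 60]
209 [ 620.8 -314.6  251.5] 944.8515 [71 66 62]
210 [ 621.5 -313.1  247.6] 948.35034 [64 61 57]
211 [ 628.3 -292.1  229. ] 977.0219 [69 65 58]
212 [ 627.2 -296.1  229.1] 973.4851 [68 65 61]
213 [ 628.  -294.1  224.6] 977.7841 [63 56 53]
214 [ 628.5 -293.1  220.9] 980.6977 [69 64 57]
215 [ 627.1 -297.9  221.6] 976.226 [70 64 61]
216 [ 627.4 -297.5  218.3] 978.40216 [67 64 58]
217 [ 628.8 -293.7  212.4] 985.0881 [66 63 54]
218 [ 628.6 -294.9  210.3] 985.1784 [66 62 56]
219 [ 628.2 -296.7  208.7] 984.59436 [88 83 79]
220 [ 629.5 -292.8  202.7] 991.28143 [179 173 161]
221 [711.7 -38.6  -1.2] 1326.0846 [241 234 221]
330 [692.3   2.    0.3]
332 [698.8   1.1   0. ]
334 [705.8   1.6  -1.3]
336 [ 620.7 -294.4  222.9]
338 [ 625.6 -294.5  222.3]
340 [ 629.6 -297.5  223.8]
342 [ 636.  -293.1  219.8]
344 [738.   -5.4  -1. ]
346 [744.2  -7.6  -0.3]
348 [752.4  -3.8  -4.1]
```

The shut fingertips show at z≈205 (px 339,220), but the reported TCP is z≈164. The real tip is therefore about 40 mm higher than reported, which explains the miss. I'll open and go down in stages, checking against the image.

```bash
python3 -m crank '[[0,-1,0,0,0.3],[0,-1,20,0,0.1],[0,-1,50,0,0],[0,-1,80,0,0],[0,-1,110,0,0],[0,-1,140,0,0],[0,-1,155,0,0],[0,-1,155,0,0]]'
python3 - <<'E'
from h import *
np.set_printoptions(precision=1,suppress=True)
S=robot.grab_frame("side");st=robot.state();print(st["time"],st["ee_pos"],st["force"],st["grip_width"])
P=cloud(S);Q=P.reshape(-1,3)
for z in range(20,140,8):
    m=Q[(abs(Q[:,0]-631)<60)&(abs(Q[:,1]+283)<75)&(Q[:,2]>=z)&(Q[:,2]<z+8)]
    if len(m):print(z,len(m),m.min(0),m.max(0))
cv2.imwrite("pics/f.png",cv2.resize(S["img"][190:310,270:400],None,fx=5,fy=5,interpolation=0)[...,::-1])
E
```

```text
time: 6.75
ee_pos: [630.7, -282.5, 8.7]
ee_rot: [-0.444, -3.107, -0.002]
force: [0.3, 0.0, 0.3]
grip_width: 85.1
grip_force: 0.0
6.8 [ 631.8 -283.2   10.4] [ 0.1 -0.4 -0.3] 85.28004617549182
20 26 [ 572.4 -323.1   20. ] [ 670.3 -236.4   27.9]
28 3 [ 640.7 -296.2   28.8] [ 645.1 -289.8   32.8]
36 5 [ 618.6 -299.    37.2] [ 644.6 -285.7   43.5]
44 1 [ 642.4 -296.5   46.7] [ 642.4 -296.5   46.7]
52 5 [ 607.1 -334.    57.3] [ 626.  -326.3   59.9]
60 11 [ 606.1 -339.7   61.5] [ 625.9 -327.    67.9]
68 23 [ 605.5 -342.1   68.5] [ 632.9 -236.5   75.4]
76 17 [ 605.9 -341.6   76.1] [ 631.7 -239.6   83. ]
84 12 [ 608.1 -342.1   84.3] [ 620.5 -336.    88.3]
100 9 [ 598.5 -356.6  101.6] [ 622.6 -327.6  107.8]
108 53 [ 598.  -357.8  108.1] [ 621.9 -331.9  114.9]
116 16 [ 599.7 -357.6  116.2] [ 633.4 -316.9  123.3]
124 38 [ 600.3 -357.9  124.1] [ 636.6 -262.4  131.9]
132 42 [ 600.1 -356.   132.1] [ 637.3 -306.1  139.6]
```

View pics/f.png

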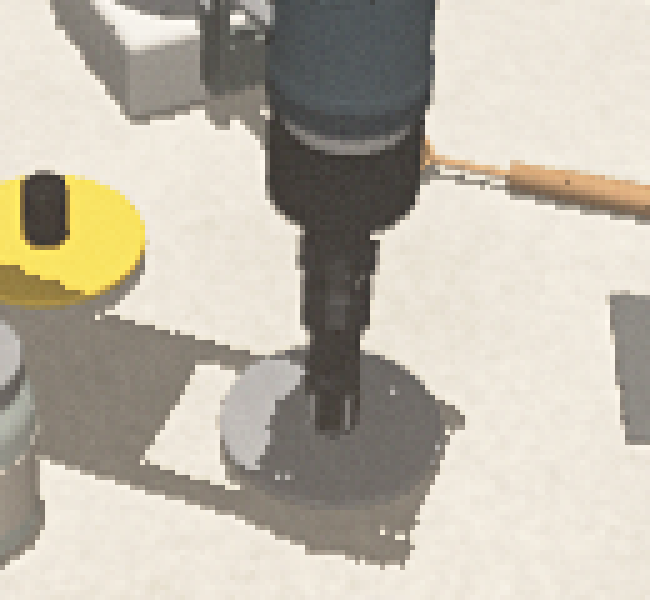

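The open fingers straddle the knob (crop 335,410) with their tips at z≈58, well centred. I go down another 25 mm and close.

```bash
python3 -m crank '[[0,0,10,0,0],[0,0,20,0,0],[0,0,25,0,0.3],[0,0,25,0,0.6],[0,0,25,0,0.8],[0,0,25,0,1],[0,0,25,0,1],[0,0,25,0,1]]' 60
```

```text
time: 7.8
ee_pos: [632.4, -283.5, -13.6]
ee_rot: [0.444, 3.109, -0.001]
force: [1.3, -0.1, 2.9]
grip_width: 25.9
grip_force: 59.2
```

```bash
python3 -m crank '[[0,0,-3,0,1],[0,0,-15,0,1],[0,0,-35,0,1],[0,0,-60,0,1],[0,0,-90,0,1],[0,0,-120,0,1],[0,0,-140,0,1],[0,0,-145,0,1]]'
python3 - <<'E'
from h import *
S=robot.grab_frame("side")
save(S,"g.png");shift([636.8,111.5,131.5])
E
```

```text
time: 8.8
ee_pos: [632.9, -283.9, 133.4]
ee_rot: [0.444, 3.107, -0.003]
force: [-0.3, -0.7, -3.7]
grip_width: 26.6
grip_force: 59.2
t 8.85 pos [ 632.5 -283.6  132.5] F [ 0.1 -1.1 -2.9] w 26.1 q [-0.59  0.49  1.34  0.    1.31 -1.88]
[[-0.96   0.28   0.002]
 [ 0.28   0.96  -0.001]
 [-0.002 -0.001 -1.   ]]
shift [106.5 380.5   0.6]
```

```bash
python3 -m crank '[[8,29,0,0,1],[22,79,0,0,1],[36,129,0,0,1],[52,186,0,0,1],[68,243,0,0,1],[84,300,0,0,1],[97,347,0,0,1],[106,380,0,0,1]]'
python3 -m crank '[[0,0,0,0,1],[0,0,0,0,1],[0,0,0,0,1],[0,0,0,0,1],[0,0,0,0,1],[0,0,0,0,1],[0,0,0,0,1],[0,0,0,0,1]]'
python3 - <<'E'
from h import *
np.set_printoptions(precision=1,suppress=True)
shift([636.8,111.5,131.5])
for c in("side","top"):
    f=robot.grab_frame(c);Q=cloud(f).reshape(-1,3)
    cv2.imwrite(f"pics/h{c}.png",cv2.resize(f["img"][110:240,200:380],None,fx=4,fy=4)[...,::-1])
    for a,b in((156,170),):
        k=Q[(np.hypot(Q[:,0]-636,Q[:,1]-111)<80)&(Q[:,2]>a)&(Q[:,2]<b)]
        if len(k):print(c,len(k),k.min(0),k.max(0))
        if len(k)>50:
            (m,r)=cv2.minEnclosingCircle(k[:,:2].astype(np.float32));print(m,r, np.linalg.lstsq(np.c_[k[:,:2]-[636,111],np.ones(len(k))],k[:,2],rcond=None)[0]*[100,100,1])
E
```

```text
time: 9.85
ee_pos: [635.1, 113.8, 129.0]
ee_rot: [-0.441, -3.108, 0.0]
force: [0.7, -0.0, -3.8]
grip_width: 26.7
grip_force: 59.5
time: 10.85
ee_pos: [636.6, 111.3, 130.8]
ee_rot: [0.444, 3.11, 0.0]
force: [-0.2, 1.2, -3.9]
grip_width: 26.6
grip_force: 59.6
t 10.85 pos [636.6 111.3 130.8] F [-0.2  1.2 -3.9] w 26.6 q [-0.   0.4  1.5 -0.   1.3 -1.3]
[[-1.   0.3  0. ]
 [ 0.3  1.  -0. ]
 [-0.   0.  -1. ]]
shift [-0.1  0.3 -0.7]
side 469 [576.7  44.6 156.2] [696.6 162.9 168.8]
(634.9141845703125, 105.99849700927734) 61.6937370300293 [  0.2   0.6 161.2]
top 341 [578.7  52.4 156.3] [677.6 168.  169.1]
(636.5476684570312, 110.36601257324219) 59.32145690917969 [  0.4   0.4 162.8]
```

View pics/hside.png

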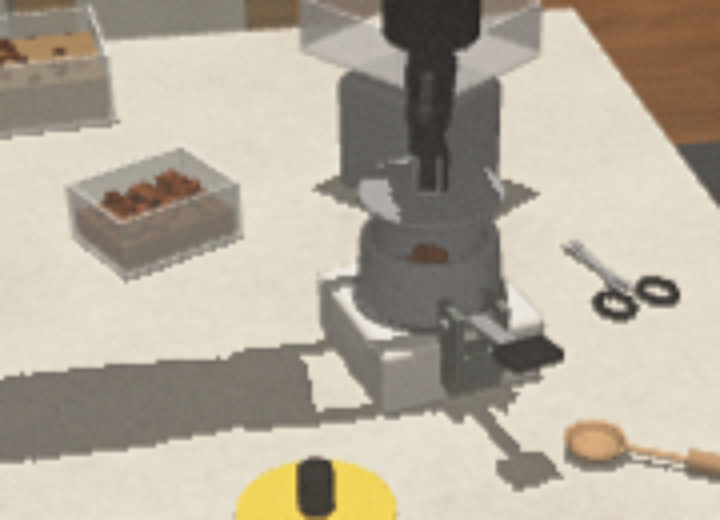

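The lid is held level over the chamber (crop 430,190), about 2.5 mm short in y. I correct that and lower slowly.

```bash
python3 -m crank '[[0,2,0,0,1],[0,2,8,0,1],[0,2,15,0,1],[0,2,20,0,1],[0,2,24,0,1],[0,2,27,0,1],[0,2,30,0,1],[0,2,32,0,1]]'
python3 -m crank '[[0,0,1,0,1],[0,0,2,0,1],[0,0,3,0,1],[0,0,4,0,1],[0,0,4,0,1],[0,0,4,0,1],[0,0,4,0,1],[0,0,4,0,1]]'
```

```text
time: 11.95
ee_pos: [637.2, 113.1, 98.7]
ee_rot: [0.444, 3.11, 0.0]
force: [0.2, -0.3, -2.0]
grip_width: 26.6
grip_force: 59.7
time: 12.95
ee_pos: [637.2, 113.1, 94.9]
ee_rot: [0.444, 3.11, 0.0]
force: [0.1, -0.2, -3.0]
grip_width: 26.4
grip_force: 59.7
```

```bash
python3 -m crank '[[0,0,0.5,0,1],[0,0,1,0,1],[0,0,1.5,0,1],[0,0,1.5,0,1],[0,0,1.5,0,1],[0,0,1.5,0,1],[0,0,1.5,0,1],[0,0,1.5,0,1]]'
```

```text
time: 13.95
ee_pos: [637.3, 113.1, 94.4]
ee_rot: [0.444, 3.11, -0.0]
force: [-4.0, -0.4, 5.4]
grip_width: 26.4
grip_force: 60.2
```

Contact: the lid is on the rim. I release it and lift.

```bash
python3 -m crank '[[0,0,0,0,0.7],[0,0,0,0,0.4],[0,0,0,0,0],[0,0,0,0,0],[0,0,-5,0,0],[0,0,-25,0,0],[0,0,-55,0,0],[0,0,-90,0,0]]' 40
python3 - <<'E'
from h import *
np.set_printoptions(precision=1,suppress=True)
shift([675.5,-61,100])
for c in("side","top"):
    f=robot.grab_frame(c);Q=cloud(f).reshape(-1,3)
    if c=="side": cv2.imwrite(f"pics/i{c}.png",cv2.resize(f["img"][110:240,200:380],None,fx=4,fy=4)[...,::-1])
    k=Q[(np.hypot(Q[:,0]-636,Q[:,1]-111)<75)&(Q[:,2]>121)&(Q[:,2]<132)]
    if len(k)>20:
        (m,r)=cv2.minEnclosingCircle(k[:,:2].astype(np.float32));print(c,len(k),m,r, np.linalg.lstsq(np.c_[k[:,:2]-[636,111],np.ones(len(k))],k[:,2],rcond=None)[0]*[100,100,1])
    k=Q[(np.hypot(Q[:,0]-676,Q[:,1]+60)<35)&(Q[:,2]>95)&(Q[:,2]<126)]
    if len(k):print("pad",len(k),k.mean(0),(k.min(0)+k.max(0))/2)
E
```

```text
time: 14.95
ee_pos: [637.2, 113.1, 185.4]
ee_rot: [0.444, 3.109, 0.0]
force: [0.8, 1.1, 0.1]
grip_width: 85.4
grip_force: 0.0
t 14.95 pos [637.2 113.1 185.4] F [0.8 1.1 0.1] w 85.4 q [-0.   0.3  1.4  0.   1.4 -1.3]
[[-1.   0.3  0. ]
 [ 0.3  1.   0. ]
 [-0.   0.  -1. ]]
shift [ -85.5 -156.5   85.4]
side 468 (638.5143432617188, 108.74894714355469) 62.31199645996094 [ -0.   -0.1 124.7]
pad 127 [673.7 -66.7 111.2] [675.4 -56.2 108.4]
top 374 (637.9008178710938, 112.29515838623047) 59.65927505493164 [  0.2   0.  126.4]
pad 240 [675.  -56.2 112.5] [676.2 -54.3 109.6]
```

View pics/iside.png

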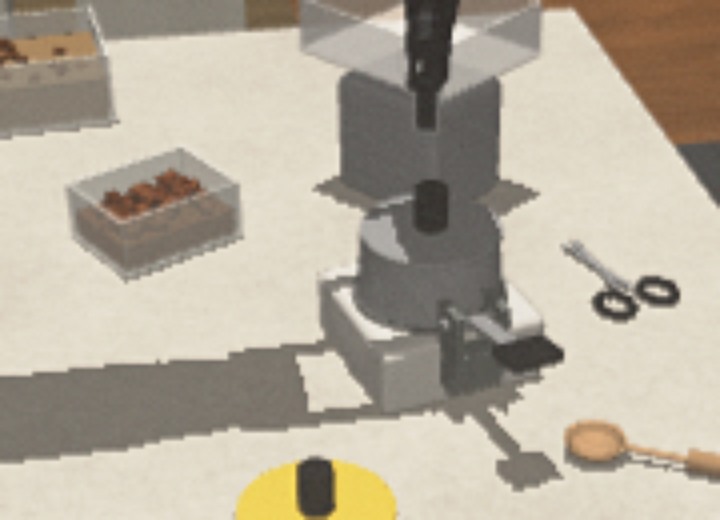

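The lid is flush and level on the chamber (crop 430,215), centred within about 1.5 mm, and the lever is still up. Now I shut the fingers and go above the pad.

```bash
python3 -m crank '[[-15,-26,0,0,0.5],[-35,-63,0,0,1],[-55,-100,0,0,1],[-75,-136,0,0,1],[-85,-156,0,0,1],[-85,-156,30,0,1],[-85,-156,60,0,1],[-85,-156,80,0,1]]'
python3 -m crank '[[0,0,5,0,1],[0,0,10,0,1],[0,0,10,0,1],[0,0,10,0,1],[0,0,10,0,1],[0,0,10,0,1],[0,0,10,0,1],[0,0,10,0,1]]'
python3 - <<'E'
from h import *
np.set_printoptions(precision=1,suppress=True)
f=robot.grab_frame("side");shift([675.5,-61,75]);Q=cloud(f).reshape(-1,3)
for z in range(92,180,8):
    k=Q[(np.hypot(Q[:,0]-676,Q[:,1]+60)<35)&(Q[:,2]>z)&(Q[:,2]<z+8)]
    if len(k):print(z,len(k),k.min(0),k.max(0))
cv2.imwrite("pics/j.png",cv2.resize(f["img"][120:240,250:380],None,fx=5,fy=5,interpolation=0)[...,::-1])
E
```

```text
time: 16.05
ee_pos: [674.3, -59.7, 101.7]
ee_rot: [-0.443, -3.108, -0.001]
force: [-0.4, 0.5, 0.9]
grip_width: 0.1
grip_force: 0.0
time: 17.05
ee_pos: [675.1, -60.4, 93.3]
ee_rot: [-0.444, -3.11, 0.0]
force: [0.5, -0.4, -0.4]
grip_width: -0.2
grip_force: 0.0
t 17.1 pos [675.1 -60.5  93.3] F [ 0.1  0.1 -0.2] w 0.2 q [-0.3  0.5  1.4 -0.   1.2 -1.6]
[[-1.   0.3  0. ]
 [ 0.3  1.  -0. ]
 [-0.  -0.  -1. ]]
shift [-0.6 -0.4 18.3]
92 4 [660.9 -30.2  99.3] [674.5 -26.1  99.8]
100 22 [651.1 -81.4 100.2] [699.7 -31.  107.9]
108 93 [654.3 -89.4 108.7] [699.6 -44.2 116. ]
116 8 [662.9 -81.3 116.2] [693.7 -66.5 118.4]
124 4 [665.6 -70.3 130.6] [674.4 -67.8 131.9]
132 17 [662.1 -75.  132.9] [683.4 -63.7 139.9]
140 14 [663.6 -79.1 140.2] [681.2 -62.2 147.8]
148 18 [661.7 -77.5 148.6] [682.4 -62.6 156. ]
156 16 [662.5 -80.6 156. ] [682.4 -64.3 163.1]
164 1 [673.3 -79.3 165.1] [673.3 -79.3 165.1]
172 8 [660.9 -92.7 175.9] [672.3 -88.3 180. ]
```

View pics/j.png

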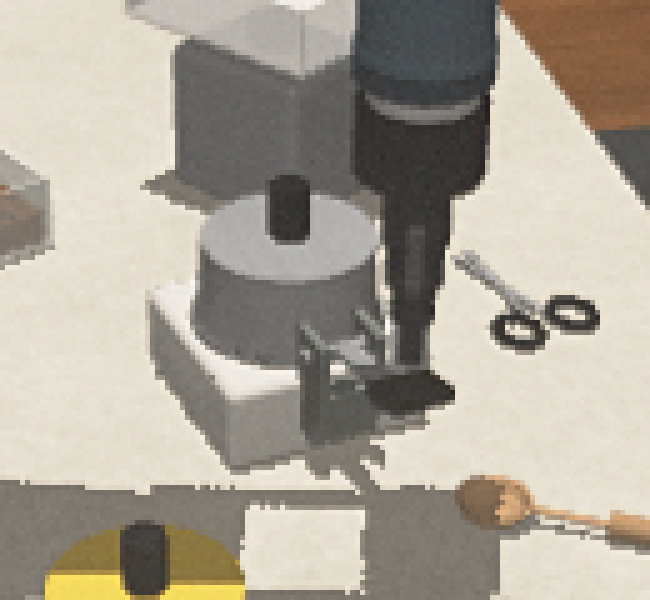

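The fingertips are over the pad (crop 410,365), about 17 mm above it. I go down gently until contact.

```bash
python3 -m crank '[[0,0,6,0,1],[0,0,9,0,1],[0,0,11,0,1],[0,0,12,0,1],[0,0,12,0,1],[0,0,12,0,1],[0,0,12,0,1],[0,0,12,0,1]]'
python3 -m crank '[[0,0,1,0,1],[0,0,2,0,1],[0,0,3,0,1],[0,0,3,0,1],[0,0,3,0,1],[0,0,3,0,1],[0,0,3,0,1],[0,0,3,0,1]]'
```

```text
time: 18.1
ee_pos: [675.1, -60.4, 81.4]
ee_rot: [0.444, 3.11, 0.0]
force: [0.2, 1.0, -0.8]
grip_width: -0.1
grip_force: 0.0
time: 19.1
ee_pos: [675.2, -60.6, 78.4]
ee_rot: [0.444, 3.11, -0.0]
force: [-0.4, -1.0, 3.1]
grip_width: 0.1
grip_force: 1.3
```

```bash
python3 -m crank '[[0,0,1,0,1],[0,0,2,0,1],[0,0,3,0,1],[0,0,3,0,1],[0,0,3,0,1],[0,0,3,0,1],[0,0,3,0,1],[0,0,3,0,1]]'
```

```text
time: 20.1
ee_pos: [675.2, -60.5, 75.3]
ee_rot: [0.444, 3.11, -0.0]
force: [1.0, -0.7, 3.4]
grip_width: 0.0
grip_force: 1.6
```

Contact came at about 79 as predicted, so half travel should be at about 57. I press on in slow steps.

```bash
python3 -m crank '[[0,0,3,0,1],[0,0,6,0,1],[0,0,9,0,1],[0,0,12,0,1],[0,0,14,0,1],[0,0,15,0,1],[0,0,15,0,1],[0,0,15,0,1]]'
python3 - <<'E'
from h import *
np.set_printoptions(precision=1,suppress=True)
a=np.array([np.sin(.22),-np.cos(.22)])
for c in("side","top"):
    f=robot.grab_frame(c);Q=cloud(f).reshape(-1,3)
    d=(Q[:,:2]-[636.8,111])@a; l=(Q[:,:2]-[636.8,111])@[a[1],-a[0]]
    for lo in(110,130,150,160,170,180,190):
        k=Q[(d>lo)&(d<lo+10)&(abs(l)<(9 if lo<150 else 22))&(Q[:,2]>60)&(Q[:,2]<125)]
        if len(k):print(c,lo,len(k),np.median(k[:,2]))
    if c=="side":cv2.imwrite("pics/k.png",cv2.resize(f["img"][120:240,250:380],None,fx=5,fy=5,interpolation=0)[...,::-1])
s=robot.state();print(s["ee_pos"],s["force"])
E
```

```text
time: 21.1
ee_pos: [675.4, -61.3, 60.7]
ee_rot: [0.444, 3.109, -0.002]
force: [-0.2, -3.6, 5.7]
grip_width: 0.1
grip_force: 3.2
side 110 10 88.59187597132302
side 130 12 89.0276900999945
side 150 2 92.18772376836031
side 160 12 94.3991491458154
side 170 22 96.75476304582884
side 180 51 98.24464048369514
side 190 70 94.56001351448387
top 110 19 88.67717693653427
top 130 18 89.89678094070358
top 150 7 91.69376877280068
top 160 8 96.85911524957068
top 170 2 94.03677910643306
top 180 3 93.32969138900239
top 190 1 93.70730502303499
[675.4 -61.3  60.7] [-0.5 -4.7  6.8]
```

View pics/k.png

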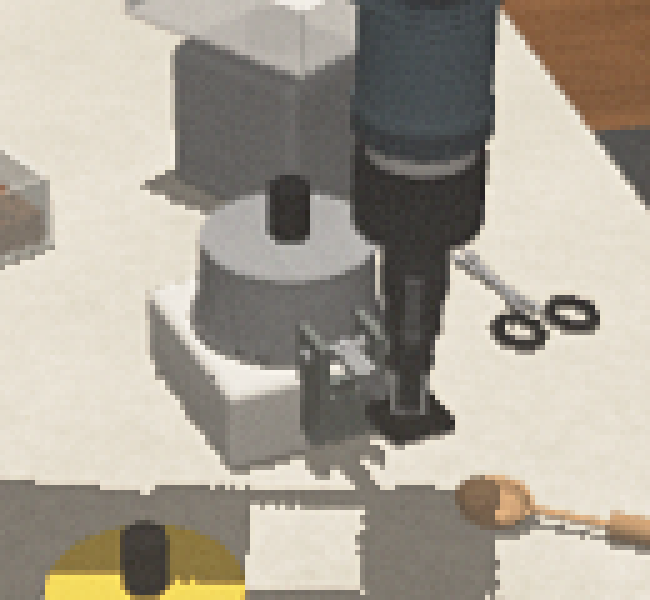

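The lever is nearly level (pad at crop 410,415, z≈96) and the lid is in place. I go 2 mm further, settle and hand in.

```bash
python3 -m crank '[[0,0,1,0,1],[0,0,2,0,1],[0,0,2,0,1],[0,0,2,0,1],[0,0,2,0,1],[0,0,2,0,1],[0,0,2,0,1],[0,0,2,0,1]]' && python3 -c "
from workcell import robot
print(robot.hand_in())"
```

```text
time: 22.2
ee_pos: [675.5, -61.5, 58.9]
ee_rot: [0.444, 3.109, -0.002]
force: [-1.0, -5.3, 6.7]
grip_width: -0.3
grip_force: 3.5
the job is handed in; nothing more can be done
None
```

I put the steel lid on the chamber, let go of it, pressed the run lever to about half travel and handed the job in at 22.2 s while still holding it there with about 7 N; no verdict came back.

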